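Clip the honing spindle

ROBOT

A 6-joint arm with a two-finger parallel gripper is mounted at the origin on the work surface. World frame = base frame: x ahead of the robot, y to its left, z up, the work surface at z = 0. Lengths are in m, angles in rad, forces in N, time in s.
With the tool pointing down it reaches from about 0.275 to 0.75 m from the base axis. Payload 10.2 kg.
Tool frame: the origin (TCP) lies between the finger pads; the fingertips stand 25 mm ahead of it and the grasp point (between the pads) lies 6 mm ahead of it; x points along the fingers, z is the direction in which the jaws open and shut, and the axes are right-handed (so a half turn about x gives the same grasp; the last joint's range is limited). The gripper opens to 85 mm and grips with 20 to 120 N. Pads are 22 mm wide; open, the fingers measure 114 mm over their backs; the gripper's body (76 mm by 85 mm) begins 54 mm behind the grasp point. The pads swing forward as they close: fully open they stand 13 mm farther back than shut.
Start: joints at [-1.514, 0.313, 1.498, -0, 1.331, -0.223], TCP at [0.145, -0.505, 0.256] pointing down, gripper open.
Joint ranges: [-2.94, 2.94], [-0.97, 2.17], [0.19, 2.56], [-1.23, 4.37], [0.02, 3.11], [-2.88, 2.88]. Speed limits (rad/s): [2.39, 2.39, 3.01, 3.14, 3.14, 3.14].

INTERFACE

Orientations are given as a unit quaternion [w, x, y, z].
In Python, from rig import env gives the robot as it stands. Calls block until the motion is done:
- env.move_pose(position, orientation): joint-space move of the TCP to a pose.
- env.movel(position, frame=None, max_speed=0.15, until_force=None): straight line of the TCP; frame=None keeps the orientation; max_speed is the mean speed in m/s. With until_force (N) it stops when the force on the tool has changed by that much, and returns True; else False.
- env.move_j(angles): joint-space move.
- env.gripper_to(opening, effort=None): finger opening in m; effort is the grip in N (None keeps the last); returns when the fingers have stopped.
- env.hold(seconds).
- env.ik(position, orientation): joint angles nearest the present ones, or None.
- env.read_state(): the state.
- env.camera(name): name is "scene" or "top" or "wrist"; returns (picture, depth): 400x640x3 uint8, red, green, blue; 400x640 float32, m along the optical axis (not along the pixel's ray), 0 where there is no reading.
- env.camera_info(name): a dict with "K" (3x3 intrinsics, pixels), "k1" (the pictures are not rectified: a ray, as slopes to the right and down, at radius r is drawn at 1 + k1 r^2 times it, then the intrinsics apply), "pose" (4x4, takes a point from camera to world coordinates); the wrist camera has in their place "mount" (4x4, takes a point from camera to tool coordinates, whose origin is the TCP and whose axes are the tool frame's). Camera axes: x right, y up, looking along -z (the intrinsics and any distortion apply to the point x, -y, -z); pixel columns grow to the right and rows downward; lengths in m; the calibration is good to about 2 mm. A picture is of the moment at which its call begins: read the wrist's pose just before it. camera_info takes no time and is no camera call.
A pose or a line that the arm cannot do raises env.PlanningError and nothing moves.
- env.hand_in(): hands the job in, once; it reports no verdict.
The state is a dict: "t": time; "qpos": joint angles; "joint_velocities": joint speeds; "joint_torque": joint torques, N m; "ee_pos": TCP position; "orientation": TCP orientation; "wrist_force": force on the tool from outside, world axes, zero at the start; "torque": the same for the moment, N m; "grip_width": finger opening in m.
Only numpy, scipy, OpenCV 4.12 (cv2) and the standard library are available. Lean on these libraries where they do the work, as an engineer would, in place of code of your own. Each camera call takes 0.05 s, during which the arm holds its last target.

TASK

Take the orange spring clip out of its rack and press it, open side down, over the honing stand's spindle between the two cheeks, so that it snaps fully home in the spindle's groove; then let go of it. The groove's place along the spindle is not known exactly: feel for it gently and never force the clip down on the thick part of the spindle. Leave the blue clip and everything else on the bench as they are.

Things in the scene. Friction and masses are not known exactly. Their poses are not given: they have to be found in the camera images.
- clip_grip (a point): Centre of the orange upright finger tab of the spring clip to be fitted. Tab: 26 mm along the clip's x, 10 mm thick along its y, 34 mm tall (17 mm above and below this point); grasp it from above across the 10 mm. The clip stands legs down in one of the rack's two pockets; its y is the rack's y, z is up. It weighs about 50 g and its lowest point is 45 mm below this point.
- clip_bore (a point): Centre of the clip's bore, 35 mm straight below clip_grip, midway between two sprung steel legs that hang from a steel bridge (36 mm long in x, 6 mm thick in y, 8 mm tall, underside 10 mm above this point) right under the tab. The clip is open downwards (-z). When fully home this point lies on the spindle's axis and the bridge rests on the groove's core.
- clip_nose (a point): Point midway between the rounded inward noses that end the legs, 7 mm below clip_bore. Noses: 3 mm radius, 6 mm long in y, centres 10.5 mm either side in x, so the throat is 15 mm wide. Each leg springs outwards by 4 mm at most: the clip cannot go over the 30 mm part of the spindle, only over the 20 mm core of its groove.
- spare_grip (a point): Centre of the blue finger tab of a second, wrong clip of the same size and shape, with stiff legs, in the rack's other pocket. A bystander: leave it there.
- rack: Fixed dark wooden rack, 70 mm (x) x 130 mm (y) x 30 mm tall, origin under its centre. Two pockets centred 40 mm either side of its centre along its y, each 40 mm (x) by 8 mm (y), 18 mm deep; the orange and the blue clip stand in them, either way round.
- stand: Fixed honing stand, origin under its centre: base 130 mm (x) x 224 mm (y) x 20 mm, two wooden cheeks with inner faces 78 mm either side of the centre along y, 112 mm high, carrying a level steel spindle along y; honing wheel (100 mm across) outside the -y cheek, crank outside the +y cheek. Nothing stands higher than 140 mm.
- spindle_mid (a point): Point on the spindle's axis midway between the cheeks, 90 mm above the table; y runs along the spindle, z up. The spindle is dark, 30 mm in diameter, but for one brass-coloured ring groove 9 mm wide with a 20 mm core. It has end float: the groove's middle lies up to 16 mm either way of this point along y and is not measured; see it or feel for it. The spindle stays put when pressed.
- float_a (a point): Point on the spindle's axis 16 mm from spindle_mid towards -y: one limit of the groove's middle. What is felt: on the 30 mm part the clip's noses touch with clip_bore about 22 mm above the axis, and even pressed hard it stays 17 mm above. Over the groove (middle within 1.5 mm) they touch only when clip_bore is about 15 mm above the axis.
- float_b (a point): Point on the spindle's axis 16 mm from spindle_mid towards +y: the other limit. In the groove, pressing on down spreads the legs (8 to 25 N, most of it at the start), then they snap under the core and pull the clip home; the push rises steeply once it is home. The clip or spindle is damaged if they are pressed together with more than 40 N.
- mallet: Loose bystander: beech carving mallet, head 70 x 120 x 75 mm, handle 200 mm; origin under its middle.
- chisel: Loose bystander: flat chisel with turned wooden handle, 240 mm long; origin under its middle.
- gouge: Loose bystander: gouge with yellow handle, 240 mm long; origin under its middle.
- oilstone: Loose bystander: grey oilstone, 150 x 50 x 25 mm; origin under its middle.
- practice: Loose bystander: beech practice board with carved nicks, 220 x 70 x 18 mm; origin under its middle.
- jar: Loose bystander: amber screw-top jar, 60 mm across, 80 mm high; origin under its middle.

How it is judged:
On the way, in this order (a step that is already met when the one before it is completed fails the run):
1. the orange clip is lifted out of the rack (height (world z) of clip_bore above 0.06 m), for 0.1 s.
2. the clip is snapped onto the groove's core (x of clip_bore in the frame of spindle_mid between -0.004 and 0.004 m and z of clip_bore in the frame of spindle_mid between -0.0025 and 0.0025 m and y of clip_bore in the frame of spindle_mid between -0.02 and 0.02 m and angle between the y axis of clip_bore and the y axis of spindle_mid, either way round below 0.15 rad), for 0.2 s.
At the end, for the whole second after the job is handed in: The orange clip sits in the groove: its bore centre within 4 mm sideways and 2.5 mm in height of the spindle axis, and within 20 mm of the middle of the span, its y axis within 0.15 rad of the spindle, released and at rest (all of step 2 and linear speed of clip below 0.02 m/s and contact force between the fingers and clip below 0.1 N); the robot touches nothing.
It fails at once if the clip is forced against the spindle or stand with more than 40 N (contact force between clip and stand above 40 N).
It fails at once if the blue clip is moved by more than 10 mm (distance of spare_grip from where it was at the start of the episode above 0.01 m).
It fails at once if a bystander on the bench is moved by more than 15 mm (distance of any of mallet, chisel, gouge, oilstone, practice, jar from where it was at the start of the episode above 0.015 m).
It also fails if it takes over 64 s, if anything falls off the work surface, if the arm or the gripper's body presses on something with over 40 N, if the wrist force passes 120 N, or if a joint passes its speed limit or range.

## Working session

There is one attempt and no reset: what is moved stays moved. The work goes in short steps, each a Python script; the robot and the scene stay as the last script left them, time stands still between calls to the robot, and variables do not carry over. Pictures are saved under pics/ and viewed, and the job is handed in when it is done.

```bash
ls; mkdir -p pics; python3 - <<'E'
from rig import env
import cv2,numpy as np
for n in ["scene","top","wrist"]:
    s=env.read_state()
    p,d=env.camera(n); np.savez(f"{n}0.npz",p=p,d=d,ee=s["ee_pos"],q=s["orientation"])
    cv2.imwrite(f"pics/{n}0.png",p[:,:,::-1])
    print(n,env.camera_info(n))
print(env.read_state())
E
```

```text
pics
scene {'K': array([[507.27956574,   0.        , 323.44395622],
       [  0.        , 507.27956574, 197.56390419],
       [  0.        ,   0.        ,   1.        ]]), 'k1': -0.15649433633710294, 'pose': array([[ 0.75763973, -0.40019743,  0.51558129,  1.26793361],
       [ 0.65263845,  0.47266229, -0.59215995, -0.76476498],
       [-0.00671495,  0.78513207,  0.61929196,  0.86966841],
       [ 0.        ,  0.        ,  0.        ,  1.        ]])}
top {'K': array([[451.9936458 ,   0.        , 318.94312485],
       [  0.        , 451.9936458 , 198.1772848 ],
       [  0.        ,   0.        ,   1.        ]]), 'k1': -0.11704628766093736, 'pose': array([[ 0.00961451,  0.99438448, -0.10539011,  0.41696501],
       [-0.999932  ,  0.0088652 , -0.00757598, -0.00173734],
       [-0.00659913,  0.10545578,  0.9944021 ,  1.56861537],
       [ 0.        ,  0.        ,  0.        ,  1.        ]])}
wrist {'K': array([[332.198459  ,   0.        , 325.95091021],
       [  0.        , 332.198459  , 199.58634995],
       [  0.        ,   0.        ,   1.        ]]), 'k1': 0.00045003832196033306, 'm
[... 323 characters left out ...]
       1.00000000e+00]])}
{'t': 0.15, 'qpos': array([-1.51439595e+00,  3.13306568e-01,  1.49828488e+00,  4.90050067e-06,
        1.33100676e+00, -2.23393065e-01]), 'joint_velocities': array([-0.00069418, -0.00012764, -0.00133127, -0.00043023, -0.00160012,
        0.00041306]), 'joint_torque': array([ 1.47577790e-03, -4.12365639e+01, -2.59796977e+01, -2.09515561e-04,
        3.18654333e-03,  2.94670059e-06]), 'ee_pos': array([ 0.14496495, -0.50440137,  0.25586575]), 'orientation': array([ 0.56460704,  0.42566762,  0.56506357, -0.42512249]), 'wrist_force': array([-0.20500585,  0.10812362, -0.73895736]), 'torque': array([-0.00262214,  0.04647466, -0.02140151]), 'grip_width': 0.0853187835417324}
```

View pics/scene0.png

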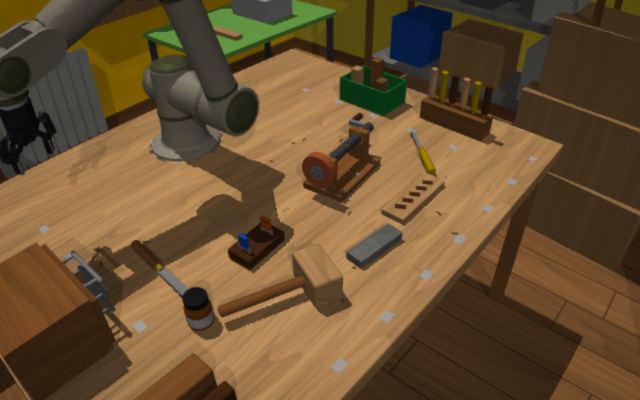

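View pics/top0.png

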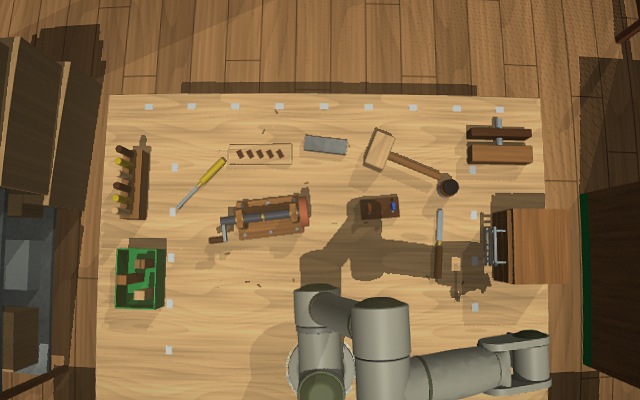

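View pics/wrist0.png

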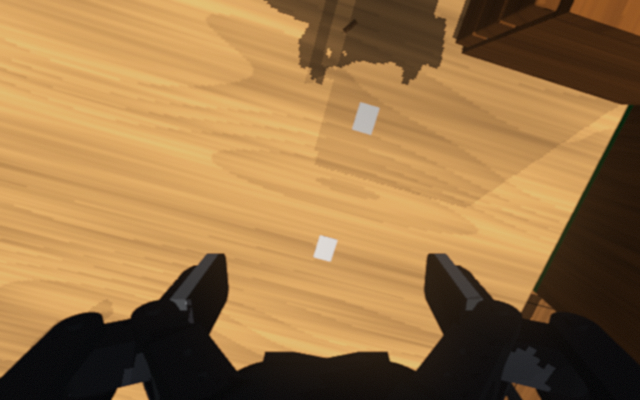

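```bash
cat > h.py <<'E'
import numpy as np, cv2
from scipy.spatial.transform import Rotation as R
def rot(q): return R.from_quat(np.roll(q,-1)).as_matrix()
def campose(info,ee=None,q=None):
    if "pose" in info: return info["pose"]
    T=np.eye(4);T[:3,:3]=rot(q);T[:3,3]=ee
    return T@info["mount"]
def rays(info,uv):
    K=info["K"]; uv=np.asarray(uv,float).reshape(-1,2)
    k1=info["k1"]
    n=cv2.undistortPoints(uv.reshape(-1,1,2),K,np.array([k1,0,0,0,0.]),None,None,None).reshape(-1,2) if 0 else None
    d=(uv-K[:2,2])/np.array([K[0,0],K[1,1]])
    n=d.copy()
    for _ in range(50): n=d/(1+k1*(n**2).sum(1,keepdims=True))
    return np.c_[n[:,0],-n[:,1],-np.ones(len(n))]
def plane(info,T,uv,z):
    r=rays(info,uv)@T[:3,:3].T; o=T[:3,3]
    return o+r*((z-o[2])/r[:,2])[:,None]
def depthpts(info,T,uv,d):
    r=rays(info,uv)*np.asarray(d).reshape(-1,1)
    return r@T[:3,:3].T+T[:3,3]
def project(info,T,P):
    c=(np.atleast_2d(P)-T[:3,3])@T[:3,:3]
    n=np.c_[c[:,0],-c[:,1]]/(-c[:,2:3])
    n=n*(1+info["k1"]*(n**2).sum(1,keepdims=True))
    return n*[info["K"][0,0],info["K"][1,1]]+info["K"][:2,2]
def cloud(info,T,d):
    v,u=np.nonzero(d>0)
    return np.c_[u,v],depthpts(info,T,np.c_[u,v],d[v,u])
E
python3 - <<'E'
from rig import env
from h import *
for n in ["scene","top"]:
    f=np.load(n+"0.npz");p,d=f["p"],f["d"];I=env.camera_info(n);T=I["pose"]
    h=cv2.cvtColor(p,cv2.COLOR_RGB2HSV)
    uv,P=cloud(I,T,d)
    full=np.full(p.shape,np.nan);full[uv[:,1],uv[:,0]]=P
    reg=np.zeros(p.shape[:2],bool)
    if n=="scene": reg[205:260,225:295]=1
    else: reg[190:225,355:405]=1
    for nm,m in [("blue",(h[...,0]>100)&(h[...,0]<130)&(h[...,1]>150)&(h[...,2]>50)),("orange",(h[...,0]<16)&(h[...,1]>190)&(h[...,2]>70))]:
        m=m&reg
        v,u=np.nonzero(m);print(n,nm,len(u),u.mean(),v.mean(),np.nanmedian(full[m],0),np.nanmin(full[m],0),np.nanmax(full[m],0))
    v,u=np.nonzero(reg);
    if n=="top":
        for z in (0.03,.09):
            print(z,plane(I,T,[[265,217],[380,207]],z))
        cr=p[180:250,200:410];cv2.imwrite("pics/topc.png",cv2.resize(cr,None,fx=3.8,fy=3.8,interpolation=cv2.INTER_CUBIC)[:,:,::-1])
    else:
        cr=p[110:280,220:400];cv2.imwrite("pics/scenec.png",cv2.resize(cr,None,fx=3.5,fy=3.5,interpolation=cv2.INTER_CUBIC)[:,:,::-1])
E
```

```text
scene blue 106 243.6320754716981 240.80188679245282 [ 0.56013354 -0.23671407  0.06132849] [ 4.85123457e-01 -2.41213487e-01 -3.13388027e-04] [ 0.56861936 -0.1803401   0.07499964]
scene orange 98 265.94897959183675 222.8469387755102 [ 0.55243409 -0.15694692  0.05939989] [ 0.53654782 -0.16105822  0.03809813] [ 0.56220537 -0.14810265  0.07485224]
top blue 18 393.1666666666667 205.66666666666666 [ 0.55293685 -0.23707899  0.07377912] [ 0.54173143 -0.24117119  0.06792488] [ 0.56170822 -0.23302609  0.08242127]
top orange 5 369.8 206.6 [ 0.54779376 -0.15980939  0.07671789] [ 0.54385339 -0.16014638  0.06935842] [ 0.55403365 -0.15734877  0.07774835]
0.03 [[ 0.51370956  0.19369713  0.03      ]
 [ 0.55154806 -0.19915266  0.03      ]]
0.09 [[ 0.5099369   0.18607595  0.09      ]
 [ 0.54629984 -0.19145423  0.09      ]]
```

View pics/topc.png

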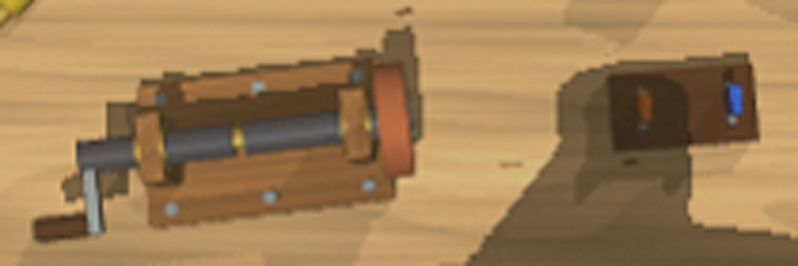

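View pics/scenec.png

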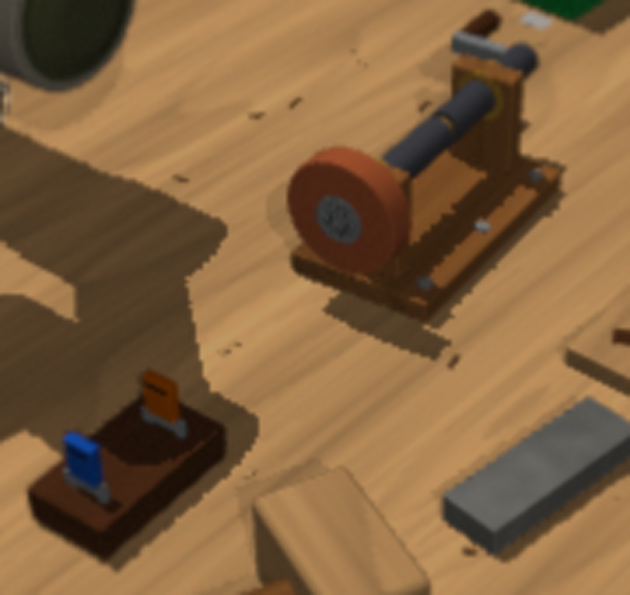

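```bash
cat >> h.py <<'E'
def down(yaw,sgn=1):
    # tool z = sgn*(rack/stand y axis at yaw), tool x down
    z=sgn*np.array([-np.sin(yaw),np.cos(yaw),0]);x=np.array([0,0,-1.]);y=np.cross(z,x)
    q=R.from_matrix(np.c_[x,y,z]).as_quat(); return np.roll(q,1)
def snap(env,name,tag):
    s=env.read_state();p,d=env.camera(name)
    np.savez(tag+".npz",p=p,d=d,ee=s["ee_pos"],q=s["orientation"])
    cv2.imwrite(f"pics/{tag}.png",p[:,:,::-1]);return p,d,s
def load(env,name,tag):
    f=np.load(tag+".npz");I=env.camera_info(name)
    return f["p"],f["d"],I,campose(I,f["ee"],f["q"])
E
python3 - <<'E'
from rig import env
from h import *
print(rot(env.read_state()["orientation"]).round(2))
for sg in (1,-1):
    for pos in ([.552,-.198,.22],[.552,-.157,.06],[.51,.186,.25],[.51,.186,.14]):
        j=env.ik(pos,down(.12,sg)); print(sg,pos,None if j is None else np.round(j,2))
E
```

```text
[[-0.    0.96  0.28]
 [ 0.    0.28 -0.96]
 [-1.    0.   -0.  ]]
1 [0.552, -0.198, 0.22] [-0.54  0.48  1.36 -0.    1.31 -2.23]
1 [0.552, -0.157, 0.06] [-0.48  0.64  1.55 -0.    0.95 -2.17]
1 [0.51, 0.186, 0.25] [ 0.13  0.36  1.45 -0.    1.33 -1.56]
1 [0.51, 0.186, 0.14] [ 0.13  0.47  1.59 -0.    1.08 -1.56]
-1 [0.552, -0.198, 0.22] [-0.54  0.48  1.36 -0.    1.31  0.91]
-1 [0.552, -0.157, 0.06] [-0.48  0.64  1.55 -0.    0.95  0.97]
-1 [0.51, 0.186, 0.25] [ 0.13  0.36  1.45 -0.    1.33  1.58]
-1 [0.51, 0.186, 0.14] [ 0.13  0.47  1.59 -0.    1.08  1.58]
```

```bash
python3 - <<'E'
from rig import env
from h import *
env.move_pose([.535,-.185,.23],down(.12,-1)); env.hold(.2)
p,d,s=snap(env,"wrist","w1"); print(s["t"],s["ee_pos"])
E
```

```text
2.1833 [ 0.53479652 -0.18559662  0.23002941]
```

View pics/w1.png

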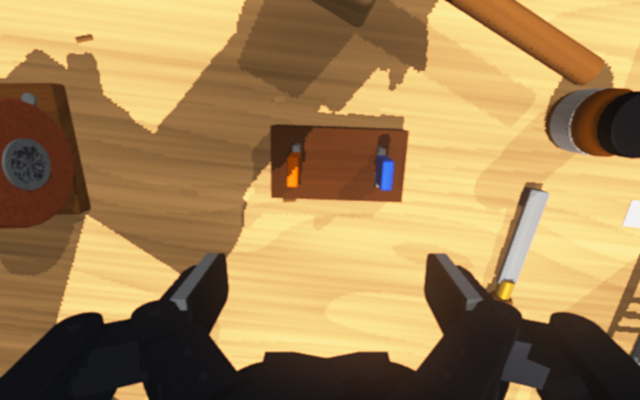

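```bash
python3 - <<'E'
from rig import env
from h import *
p,d,I,T=load(env,"wrist","w1")
h=cv2.cvtColor(p,cv2.COLOR_RGB2HSV)
full=np.full(p.shape,np.nan);uv,P=cloud(I,T,d);full[uv[:,1],uv[:,0]]=P
reg=np.zeros(p.shape[:2],bool);reg[115:215,260:420]=1
print("rack centre-ish hsv",h[190,340],h[170,292],h[176,386])
for nm,m in [("blue",(h[...,0]>100)&(h[...,0]<130)&(h[...,1]>150)),("orange",(h[...,0]>8)&(h[...,0]<20)&(h[...,1]>200)&(h[...,2]>130))]:
    m=m&reg; Q=full[m]; top=m&(full[...,2]>.068)
    print(nm,m.sum(),top.sum(),"top pts median",np.nanmedian(full[top],0),full[top].min(0),full[top].max(0))
    v,u=np.nonzero(top); 
    r=cv2.minAreaRect(np.c_[u,v].astype(np.float32)); print(r, plane(I,T,[r[0]],.074)[0], "plane corners",plane(I,T,cv2.boxPoints(r),.074)[:,:2].round(4).tolist())
# rack top: points with z in .024..036
m=reg&(full[...,2]>.024)&(full[...,2]<.036)
Q=full[m][:,:2].astype(np.float32); r=cv2.minAreaRect(Q); print("rack depth rect",r, np.median(full[m][:,2]))
v,u=np.nonzero(m);c=plane(I,T,np.c_[u,v],.03)[:,:2].astype(np.float32);print("rack plane rect",cv2.minAreaRect(c))
v,u=np.nonzero(m)
big=cv2.resize(p[110:220,260:420],None,fx=5,fy=5,interpolation=cv2.INTER_NEAREST);cv2.imwrite("pics/w1c.png",big[:,:,::-1])
E
```

```text
rack centre-ish hsv [ 11 182 119] [ 14 239 229] [109 184 245]
blue 321 318 top pts median [ 0.55370854 -0.23394797  0.07248787] [ 0.54081435 -0.23969274  0.07047822] [ 0.56588153 -0.22866955  0.07446574]
((386.44671630859375, 174.58607482910156), (11.135895729064941, 29.514650344848633), 5.194429397583008) [ 0.5538526  -0.23374295  0.074     ] plane corners [[0.5411, -0.23], [0.566, -0.2282], [0.5663, -0.2374], [0.5414, -0.2395]]
orange 348 319 top pts median [ 0.54610239 -0.15517675  0.07254393] [ 0.53370071 -0.16023373  0.06812417] [ 0.55928563 -0.15025555  0.07535673]
((292.1852722167969, 171.59115600585938), (11.657868385314941, 29.528152465820312), 4.39870548248291) [ 0.54710293 -0.15534273  0.074     ] plane corners [[0.5342, -0.1506], [0.5593, -0.1504], [0.5597, -0.1599], [0.5346, -0.1604]]
rack depth rect ((0.549487292766571, -0.1944182813167572), (0.07025454193353653, 0.1306336671113968), 4.658900737762451) 0.028822327077723753
rack plane rect ((0.5498660802841187, -0.19421307742595673), (0.07003596425056458, 0.12953302264213562), 4.722184658050537)
```

View pics/w1c.png

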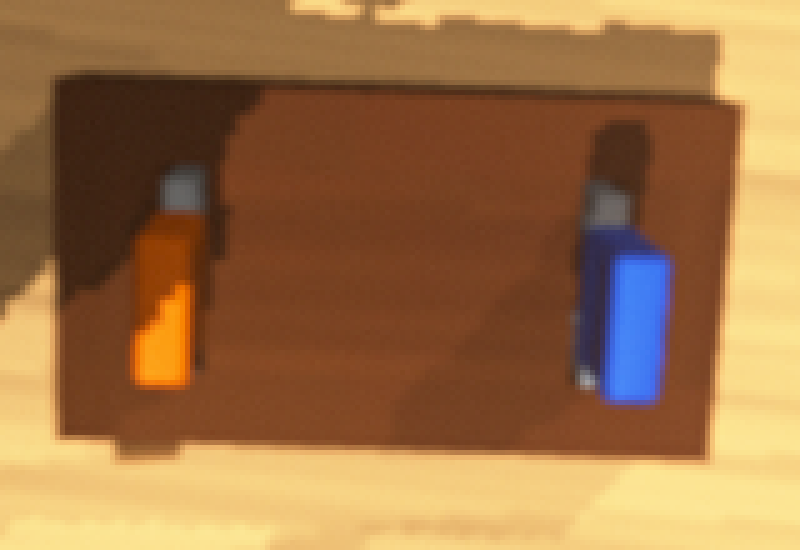

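```bash
python3 - <<'E'
from rig import env
from h import *
env.move_pose([.51,.186,.26],down(.12,-1)); env.hold(.2)
p,d,s=snap(env,"wrist","w2"); print(s["t"],s["ee_pos"])
E
```

```text
3.825 [0.51030887 0.18522759 0.25984562]
```

View pics/w2.png

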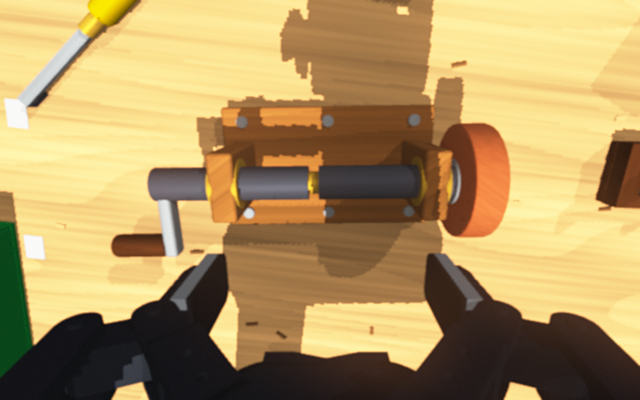

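```bash
python3 - <<'E'
from rig import env
from h import *
p,d,I,T=load(env,"wrist","w2")
h=cv2.cvtColor(p,cv2.COLOR_RGB2HSV)
full=np.full(p.shape,np.nan);uv,P=cloud(I,T,d);full[uv[:,1],uv[:,0]]=P
# dark cylinder edges per column, between flanges
reg=np.zeros(p.shape[:2],bool);reg[155:210,246:412]=1
m=reg&(full[...,2]>.085)
tops=[];mid=[]
for u in range(248,410):
    v=np.nonzero(m[:,u])[0]
    mid.append((u,v.min(),v.max()))
mid=np.array(mid);print(mid[::12])
brass=reg&(h[...,0]>18)&(h[...,0]<32)&(h[...,1]>120)&(h[...,2]>60)
brass[:,:295]=0;brass[:,335:]=0
v,u=np.nonzero(brass);print("brass",len(u),u.min(),u.max(),v.min(),v.max())
g=plane(I,T,np.c_[u,v],.10);print(g.mean(0),)
Q=full[reg&(full[...,2]>.08)]
print(len(Q),np.percentile(Q[:,2],[50,99,99.9]))
# axis fit: least squares cylinder r=.015
from scipy.optimize import least_squares
b=(full[...,2]>.08)&reg; b[:,303:324]=0
Q=full[b]
def f(x):
    o=np.array([x[0],.186,x[1]]);a=np.array([-np.sin(x[2]),np.cos(x[2]),x[3]]);a/=np.linalg.norm(a)
    w=Q-o;return np.linalg.norm(w-np.outer(w@a,a),axis=1)-.015
r=least_squares(f,[.51,.09,.12,0],loss="soft_l1",f_scale=.001);print("axis x@y=.186, z, yaw, pitch",r.x,np.abs(f(r.x)).mean())
# cheeks: inner faces: points z ~ .112
c=(full[...,2]>.105)&(full[...,2]<.119);c[:,:195]=0;c[:,465:]=0;c[:140]=0;c[230:]=0
yaw=r.x[2];ax=np.array([-np.sin(yaw),np.cos(yaw)])
s=full[c][:,:2]@ax
hist=np.histogram(s,bins=np.arange(s.min(),s.max()+.004,.004));print(list(zip(hist[1].round(3),hist[0])))
print("groove s", (g[:,:2]@ax).min(),(g[:,:2]@ax).max(),(g[:,:2]@ax).mean())
big=cv2.resize(p[130:235,200:460],None,fx=3,fy=3,interpolation=cv2.INTER_NEAREST);cv2.imwrite("pics/w2c.png",big[:,:,::-1])
E
```

```text
[[248 166 199]
 [260 166 199]
 [272 166 199]
 [284 166 199]
 [296 166 199]
 [308 171 199]
 [320 166 198]
 [332 165 198]
 [344 165 198]
 [356 165 198]
 [368 165 198]
 [380 165 198]
 [392 165 198]
 [404 164 197]]
brass 178 308 317 173 193
[0.51427714 0.19792254 0.1       ]
5503 [0.10150727 0.10479037 0.10533176]
axis x@y=.186, z, yaw, pitch [0.51368777 0.08877023 0.1294459  0.00123204] 0.00043356084184227215
[(np.float64(0.007), np.int64(583)), (np.float64(0.011), np.int64(1)), (np.float64(0.015), np.int64(194)), (np.float64(0.019), np.int64(329)), (np.float64(0.023), np.int64(348)), (np.float64(0.027), np.int64(333)), (np.float64(0.031), np.int64(346)), (np.float64(0.035), np.int64(402)), (np.float64(0.039), np.int64(77)), (np.float64(0.043), np.int64(1)), (np.float64(0.047), np.int64(0)), (np.float64(0.051), np.int64(0)), (np.float64(0.055), np.int64(0)), (np.float64(0.059), np.int64(1)), (np.float64(0.063), np.int64(2)), (np.float64(0.067), np.int64(1)), (np.float64(0.071), np.int64(1)), (np.float64(0.075), np.int64(0)), (np.float64(0.079), np.int64(0)), (np.float64(0.083), np.int64
[... 610 characters left out ...]
64(2)), (np.float64(0.159), np.int64(0)), (np.float64(0.163), np.int64(0)), (np.float64(0.167), np.int64(0)), (np.float64(0.171), np.int64(0)), (np.float64(0.175), np.int64(1)), (np.float64(0.179), np.int64(1)), (np.float64(0.183), np.int64(0)), (np.float64(0.187), np.int64(1)), (np.float64(0.191), np.int64(189)), (np.float64(0.195), np.int64(375)), (np.float64(0.199), np.int64(346)), (np.float64(0.203), np.int64(340)), (np.float64(0.207), np.int64(351)), (np.float64(0.211), np.int64(317)), (np.float64(0.215), np.int64(119)), (np.float64(0.219), np.int64(0)), (np.float64(0.223), np.int64(1)), (np.float64(0.227), np.int64(1))]
groove s 0.12580615156315206 0.1336567188521679 0.1298813211717552
```

View pics/w2c.png

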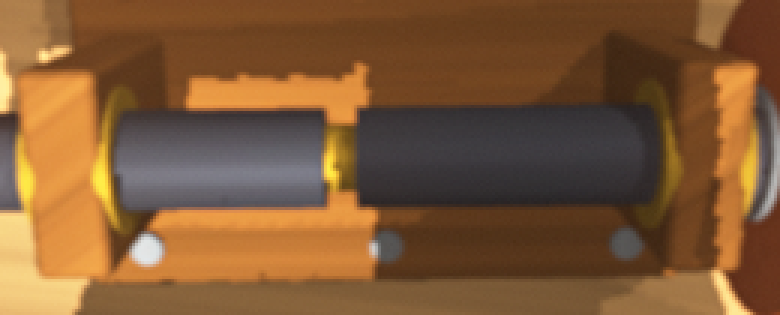

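```bash
python3 - <<'E'
from rig import env
from h import *
q=down(.082,-1)
c=[.5470,-.1552]
env.move_pose([*c,.17],q); env.gripper_to(.045,70)
p,d,s=snap(env,"wrist","w3")
print(env.movel([*c,.066],max_speed=.08,until_force=6)); s=env.read_state();print(s["t"],s["ee_pos"],s["wrist_force"])
env.gripper_to(0.0,70); s=env.read_state();print(s["t"],s["grip_width"],s["wrist_force"],s["torque"])
p,d,s=snap(env,"wrist","w4")
E
```

```text
False
7.1833 [ 0.54723034 -0.15531189  0.06648824] [0.83332962 0.00731269 0.09534617]
7.5917 0.009325554199352576 [0.60840617 0.49613997 3.00546767] [0.11267369 0.10168373 0.00772741]
```

View pics/w4.png

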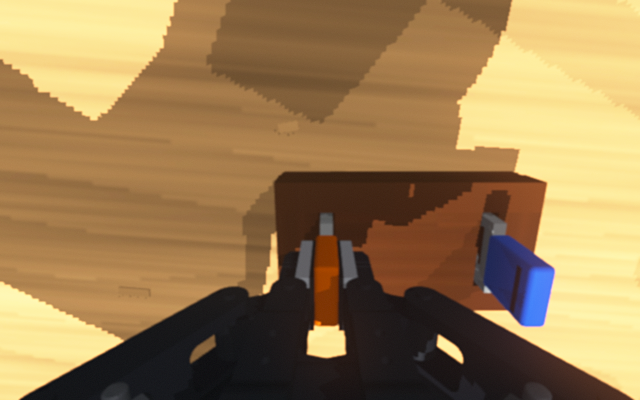

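```bash
python3 - <<'E'
from rig import env
from h import *
s=env.read_state();c=s["ee_pos"]
env.movel([c[0],c[1],.22],max_speed=.12); env.hold(.15)
p,d,s=snap(env,"wrist","w5"); print(s["t"],s["ee_pos"],s["grip_width"],s["wrist_force"])
p2,_,_=snap(env,"scene","s5")
cv2.imwrite("pics/w5c.png",cv2.resize(p[180:360,230:420],None,fx=3.2,fy=3.2)[:,:,::-1])
cv2.imwrite("pics/s5c.png",cv2.resize(p2[120:270,200:400],None,fx=4,fy=4)[:,:,::-1])
E
```

```text
9.225 [ 0.54698139 -0.15516987  0.21950176] 0.009252022414044388 [-0.36189042 -0.49984271 -0.66830997]
```

View pics/w5c.png

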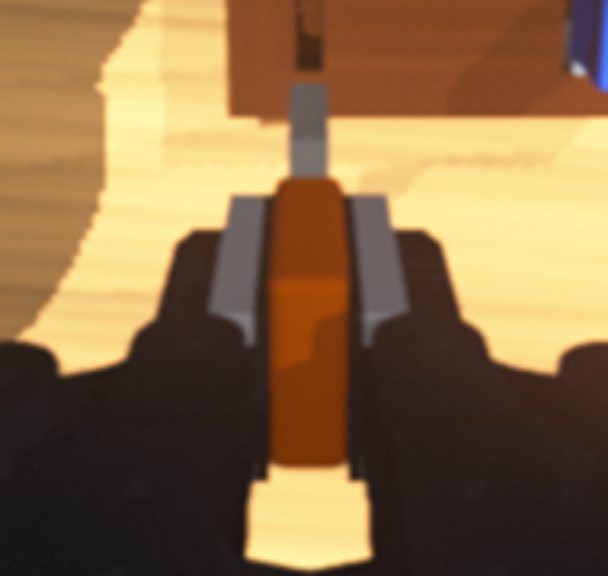

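View pics/s5c.png

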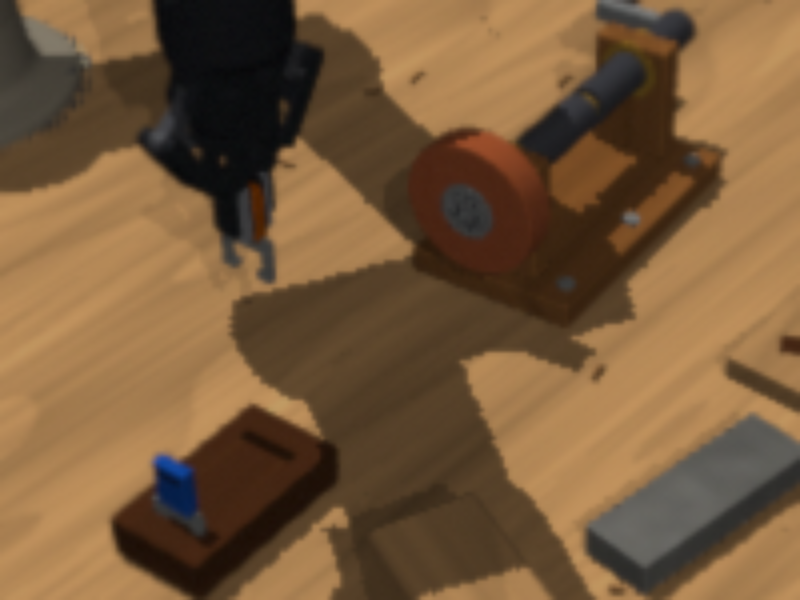

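```bash
python3 - <<'E'
from rig import env
from h import *
p,d,I,T=load(env,"wrist","w5"); M=I["mount"]
r=rays(I,[[326.4,266.9],[326.4,325.3],[314.4,296],[338.4,296]])@M[:3,:3].T
for xt in (-.0065,-.0075,-.0085):
    P=M[:3,3]+r*((xt-M[0,3])/r[:,0])[:,None]; print(P.round(4).tolist())
h=cv2.cvtColor(p,cv2.COLOR_RGB2HSV); m=(h[...,0]>5)&(h[...,0]<20)&(h[...,1]>200)
m[:262]=0;m[332:]=0;m[:,310:]&=True;m[:,:305]=0;m[:,345:]=0
v,u=np.nonzero(m&(d>0)); Q=depthpts(I,M,np.c_[u,v],d[v,u]);k=v>269
print("depth top face tool x pct",np.percentile(Q[k][:,0],[10,50,90]),"y",np.percentile(Q[k][:,1],[1,99]),"z",np.percentile(Q[k][:,2],[1,99]))
# groove
p,d,I,T=load(env,"wrist","w2")
g=p[174:190,296:332].astype(int).mean(0);print([(296+i,*x.round()) for i,x in enumerate(g)][8:28])
for z in (.1037,.105): print(plane(I,T,[[308,181],[319.3,181],[313.6,181]],z))
f=np.load("w2.npz");print(f["ee"])
E
```

```text
[[-0.0065, 0.0122, -0.0001], [-0.0065, -0.0126, -0.0001], [-0.0065, 0.0002, -0.0046], [-0.0065, 0.0002, 0.0044]]
[[-0.0075, 0.0127, -0.0001], [-0.0075, -0.0119, -0.0001], [-0.0075, 0.0008, -0.0046], [-0.0075, 0.0008, 0.0044]]
[[-0.0085, 0.0133, -0.0001], [-0.0085, -0.0112, -0.0001], [-0.0085, 0.0014, -0.0045], [-0.0085, 0.0014, 0.0043]]
depth top face tool x pct [-0.00705943 -0.00631431 -0.00554916] y [-0.01230355  0.01076717] z [-0.00474739  0.00409148]
[(304, np.float64(105.0), np.float64(104.0), np.float64(113.0)), (305, np.float64(104.0), np.float64(103.0), np.float64(113.0)), (306, np.float64(105.0), np.float64(100.0), np.float64(108.0)), (307, np.float64(138.0), np.float64(115.0), np.float64(89.0)), (308, np.float64(197.0), np.float64(156.0), np.float64(66.0)), (309, np.float64(224.0), np.float64(187.0), np.float64(57.0)), (310, np.float64(229.0), np.float64(189.0), np.float64(54.0)), (311, np.float64(213.0), np.float64(166.0), np.float64(48.0)), (312, np.float64(181.0), np.float64(136.0), np.float64(41.0)), (313, np.float64(155.0), np.float64(115.0), np.float64(36.0)), (314, n
[... 160 characters left out ...]
 np.float64(30.0)), (317, np.float64(112.0), np.float64(82.0), np.float64(35.0)), (318, np.float64(93.0), np.float64(73.0), np.float64(49.0)), (319, np.float64(71.0), np.float64(62.0), np.float64(60.0)), (320, np.float64(63.0), np.float64(59.0), np.float64(62.0)), (321, np.float64(63.0), np.float64(58.0), np.float64(62.0)), (322, np.float64(64.0), np.float64(59.0), np.float64(62.0)), (323, np.float64(63.0), np.float64(59.0), np.float64(62.0))]
[[0.51610438 0.20154767 0.1037    ]
 [0.51722033 0.19211986 0.1037    ]
 [0.51665743 0.1968754  0.1037    ]]
[[0.51640419 0.20150937 0.105     ]
 [0.51751482 0.19212651 0.105     ]
 [0.5169546  0.19685938 0.105     ]]
[0.51030887 0.18522759 0.25984562]
```

```bash
python3 - <<'E'
from rig import env
from h import *
q=down(.1294,-1)
env.move_pose([.5137,.1975,.22],q); env.movel([.5137,.1975,.17],max_speed=.1);env.hold(.2)
p,d,s=snap(env,"wrist","w6"); print(s["t"],s["ee_pos"],s["wrist_force"])
p2,_,_=snap(env,"scene","s6")
cv2.imwrite("pics/w6c.png",cv2.resize(p[170:360,230:420],None,fx=3.1,fy=3.1,interpolation=cv2.INTER_CUBIC)[:,:,::-1])
cv2.imwrite("pics/s6c.png",cv2.resize(p2[90:210,270:410],None,fx=5,fy=5,interpolation=cv2.INTER_CUBIC)[:,:,::-1])
E
```

```text
11.5083 [0.51397091 0.1975165  0.1706407 ] [ 0.19686254  0.15000772 -1.88014504]
```

View pics/w6c.png

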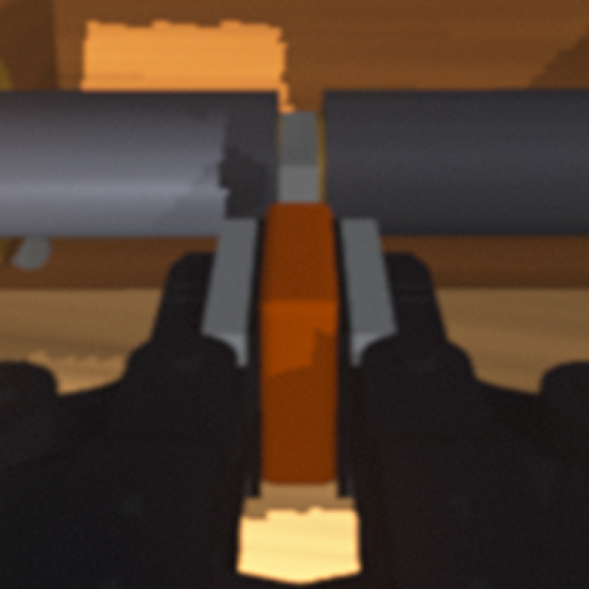

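View pics/s6c.png

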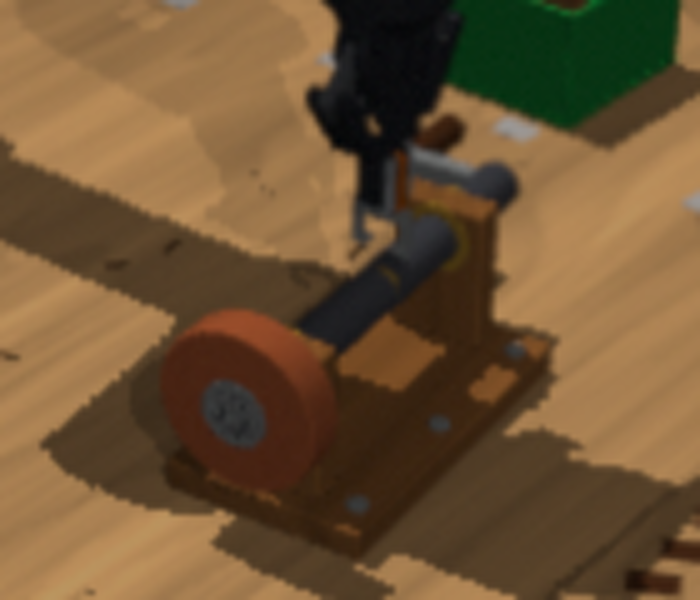

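```bash
python3 - <<'E'
from rig import env
from h import *
c=[.5138,.1970]
env.movel([*c,.160],max_speed=.04);env.hold(.2)
s0=env.read_state();print(s0["t"],s0["ee_pos"],s0["wrist_force"])
h=env.movel([*c,.1475],max_speed=.008,until_force=4)
s=env.read_state();print(h,s["t"],s["ee_pos"],s["wrist_force"]-s0["wrist_force"],s["torque"]-s0["torque"])
snap(env,"scene","s7");p,_,_=snap(env,"wrist","w7")
cv2.imwrite("pics/w7c.png",cv2.resize(p[170:360,230:420],None,fx=3.1,fy=3.1,interpolation=cv2.INTER_CUBIC)[:,:,::-1])
E
```

```text
12.2083 [0.51388253 0.19700812 0.16014603] [-0.13442607  1.10744037 -0.01508348]
True 13.4417 [0.51335133 0.19696112 0.14881824] [-1.41723933 -1.69789676  1.80259427] [-0.08468595  0.19783614  0.01623844]
```

View pics/w7c.png

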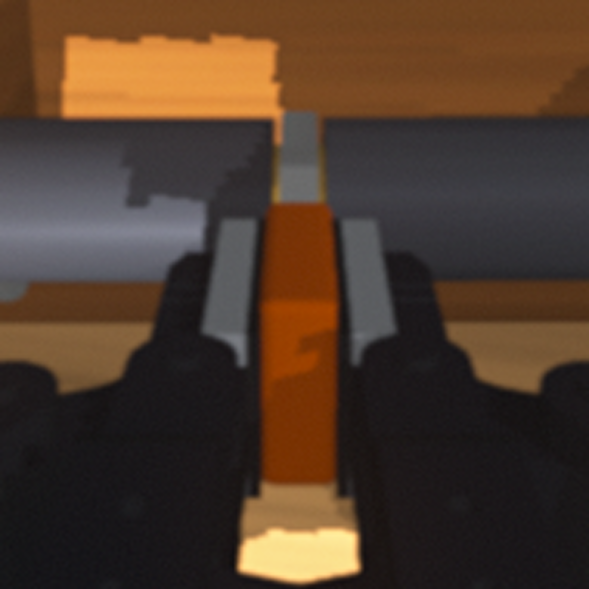

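```bash
python3 - <<'E'
from rig import env
from h import *
a=[];t=[]
for i in range(12):
    env.hold(.03); s=env.read_state(); a.append(s["wrist_force"]);t.append(s["torque"])
print(np.mean(a,0),np.std(a,0),np.mean(t,0),s["ee_pos"],s["t"])
E
```

```text
[-1.2634145  -0.05487008  3.83720034] [0.40827594 0.44242445 0.5550557 ] [-0.02925176  0.28294264  0.00239838] [0.51337823 0.1969735  0.1486663 ] 13.9417
```

```bash
python3 - <<'E'
from rig import env
from h import *
def avg():
    a=[]
    for i in range(6):
        env.hold(.02); s=env.read_state(); a.append(s["wrist_force"])
    print(round(s["t"],2),s["ee_pos"].round(5),np.mean(a,0).round(2),s["grip_width"].round(5))
for z in (.146,.143,.140,.1375,.1355):
    h=env.movel([.5132,.1970,z],max_speed=.008,until_force=24); print(z,h); avg()
    if h: break
p,_,_=snap(env,"wrist","w8")
cv2.imwrite("pics/w8c.png",cv2.resize(p[170:360,230:420],None,fx=3.1,fy=3.1,interpolation=cv2.INTER_CUBIC)[:,:,::-1])
E
```

```text
0.146 FalseTraceback (most recent call last):
  File "<stdin>", line 9, in <module>
  File "<stdin>", line 7, in avg
AttributeError: 'float' object has no attribute 'round'
```

```bash
cat > press.py <<'E'
from rig import env
from h import *
def avg():
    a=[]
    for i in range(6):
        env.hold(.02); s=env.read_state(); a.append(s["wrist_force"])
    print(round(s["t"],2),np.round(s["ee_pos"],5),np.mean(a,0).round(2),round(float(s["grip_width"]),5)); return np.mean(a,0)
E
python3 - <<'E'
from press import *
f=avg()
for z in (.143,.140,.1375,.1355):
    h=env.movel([.5132,.1970,z],max_speed=.008,until_force=max(4,30-f[2])); print(z,h); f=avg()
    if h: break
p,_,_=snap(env,"wrist","w8")
cv2.imwrite("pics/w8c.png",cv2.resize(p[170:360,230:420],None,fx=3.1,fy=3.1,interpolation=cv2.INTER_CUBIC)[:,:,::-1])
E
```

```text
14.61 [0.51358 0.19714 0.14654] [-1.02  0.06  6.59] 0.00902
0.143 False
15.23 [0.51356 0.19704 0.14338] [-1.15  0.05  6.01] 0.00896
0.14 False
15.86 [0.51317 0.19699 0.13979] [0.03 0.55 1.23] 0.00903
0.1375 False
16.42 [0.513   0.19695 0.13715] [ 0.48 -0.06 -2.47] 0.00893
0.1355 False
16.92 [0.5131  0.19699 0.13533] [ 0.24 -0.14 -2.5 ] 0.0091
```

View pics/w8c.png

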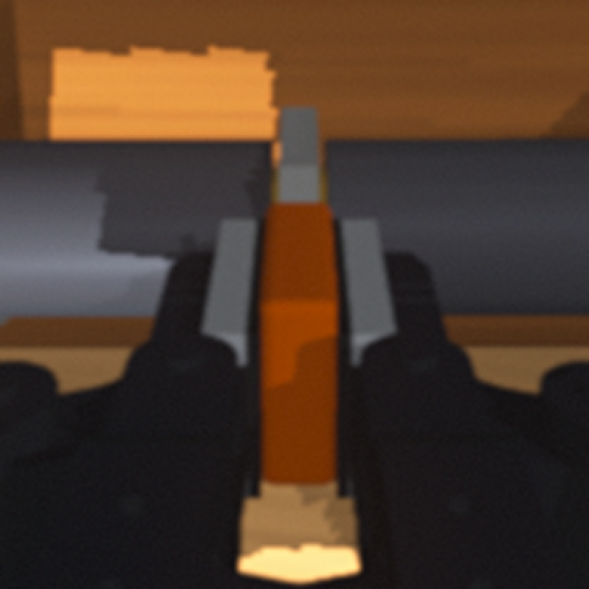

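```bash
python3 - <<'E'
from press import *
h=env.movel([.5132,.1970,.1320],max_speed=.006,until_force=12); print(h); f=avg()
p,_,_=snap(env,"wrist","w9")
E
```

```text
True
17.49 [0.51333 0.19703 0.13412] [-0.91 -0.05  4.75] 0.00895
```

```bash
python3 - <<'E'
from press import *
env.gripper_to(.04); env.hold(.2); f=avg()
env.movel([.5132,.1970,.24],max_speed=.12); env.hold(.2)
p,d,s=snap(env,"wrist","w10");print(s["t"])
p2,_,_=snap(env,"scene","s10")
cv2.imwrite("pics/s10c.png",cv2.resize(p2[90:210,270:410],None,fx=5,fy=5,interpolation=cv2.INTER_CUBIC)[:,:,::-1])
I=env.camera_info("wrist");T=campose(I,s["ee_pos"],s["orientation"])
h=cv2.cvtColor(p,cv2.COLOR_RGB2HSV);m=(h[...,0]>5)&(h[...,0]<20)&(h[...,1]>200)
full=np.full(p.shape,np.nan);uv,P=cloud(I,T,d);full[uv[:,1],uv[:,0]]=P
m&=(full[...,2]>.12)&(np.abs(full[...,0]-.513)<.03)&(np.abs(full[...,1]-.197)<.03)
Q=full[m&(full[...,2]>.137)];print(len(Q),np.median(Q,0),Q.min(0),Q.max(0), cv2.minAreaRect(Q[:,:2].astype(np.float32)))
E
```

```text
18.24 [0.51291 0.19696 0.13328] [-0.17 -0.38 -0.19] 0.03969
19.4833
479 [0.51321697 0.19755943 0.14047012] [0.50005439 0.19172317 0.13733764] [0.52563546 0.20291232 0.14235752] ((0.5129715800285339, 0.19769808650016785), (0.025257688015699387, 0.008991916663944721), 7.599723815917969)
```

View pics/w10.png

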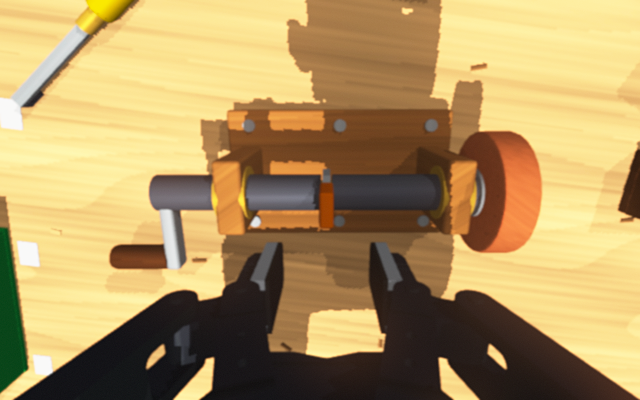

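View pics/s10c.png

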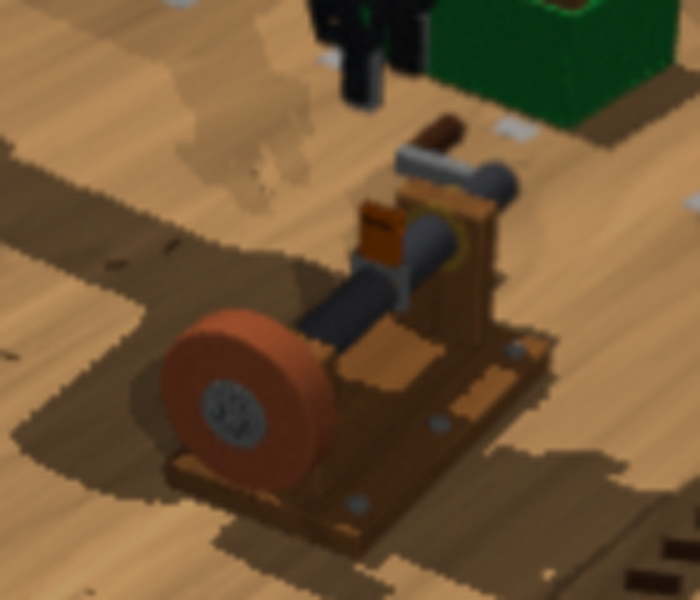

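```bash
python3 - <<'E'
from rig import env
print(env.hand_in(), env.read_state()["t"])
E
```

```text
the job is handed in; nothing more can be done
the job is handed in; nothing more can be done
```

The orange clip is on the spindle's groove and released, and I handed the job in. No verdict was reported; the last clock reading was 19.5 s of the 64 s allowed.

**Finding and gripping:** I located the rack, the clip and the brass groove with the wrist camera. I then gripped the orange tab from above, lifted it out, and lined it up about 14 mm from mid-span towards +y.

**Pressing on:** A slow feel-down first touched with the bore about 14 mm above the axis. That meant the groove rather than the thick part, which would have touched at 22 mm. The push readings between steps were at most 7 N, below the 8–25 N the task describes. They then turned to a pull of about 2.5 N as the legs snapped under. The final push stopped at its 12 N rise limit, 14.7 mm below first touch.

**Last checks after release:**

| Check | Measured | Expected |
|---|---|---|
| Height of tab top | 140.5 mm | 142 mm |
| Sideways position (x) | 0.5130 m | 0.5122–0.514 m |
| Clip angle | 0.133 rad | 0.129 rad |

- **Height reading:** The 1.5 mm shortfall is about the same low bias the camera showed on known heights (1.2–1.5 mm), so I read the clip as fully home.
- **Bystanders:** The blue clip was still in its pocket in the picture after the lift. The gripper never went near the loose tools, but I did not measure them again at the end.

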